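# Close the slide-top chopstick box

## Robot

A 7-joint arm with a two-finger parallel gripper is mounted at the origin on the work surface. World frame = base frame: x ahead of the robot, y to its left, z up, the work surface at z = 0. Lengths are in m, angles in rad, forces in N, time in s.
With the tool pointing down it reaches from about 0.35 to 0.9 m from the base axis. Payload 19.9 kg.
Tool frame: the origin (TCP) lies at the very end of the fingers, on their centre line; the grasp point (between the pads) lies 19 mm behind it; x points along the fingers, z is the direction in which the jaws open and shut, and the axes are right-handed (so a half turn about x gives the same grasp; the last joint's range is limited). The gripper opens to 85 mm and grips with 20 to 120 N. Pads are 22 mm wide; open, the fingers measure 114 mm over their backs; the gripper's body (76 mm by 85 mm) begins 54 mm behind the grasp point. The pads swing forward as they close: fully open they stand 13 mm farther back than shut.
Start: joints at [-1.383, 0.417, -0.01, 1.614, 0.005, 1.111, -0.053], TCP at [0.142, 0.609, 0.231] pointing down, gripper open.
Joint ranges: [-2.81, 2.81], [-0.39, 2.02], [-1.27, 1.25], [0.06, 2.57], [-1.19, 4.33], [0.19, 2], [-2.82, 2.82]. Speed limits (rad/s): [1.89, 1.89, 2.39, 2.39, 3.01, 3.01, 3.01].

## Interface

Orientations are given as a unit quaternion [x, y, z, w].
In Python, from bench import robot, viewer, order gives the robot as it stands.
- The arm moves only by the tool play_rows, never from a script. Its arguments are lists of equal length, an entry for each row: "offset": the shift along the tool's x, y, z each as a share of 0.03 m, from -1 to 1, a list of three; "rot": the turn, a rotation vector about the tool's x, y, z each as a share of 5 degrees, from -1 to 1, a list of three; "hand": the finger opening in mm, from 0 to 85.4. In form: {"offset": [[tx, ty, tz], ...], "rot": [[ax, ay, az], ...], "hand": [hand, ...]}. A call has 1 to 8 rows; each row shifts and turns the commanded pose from where the row before left it, along the tool's axes as they then stand; what a row does not reach is not made up. A row lasts 1/8 s, in which the tool goes at most 62.5 mm and 10.7 degrees, less where a joint would pass 70% of its speed; a pose out of reach is approached as far as the arm can. A call with a number of a shift or a turn outside -1 to 1 is refused whole. A call with a gripper value outside its range is refused whole. The fingers move at their own pace and stop on an object; "force" is the grip in N (left out, the last holds). Time passes only in rows, so rows that do not move let the fingers close. It gives the time, the measured TCP pose, the force and the opening at its end, in the units of the state.
- robot.observe(): the state, without advancing time (a new reading comes with each control period).
- viewer.snapshot(name): name is "scene" or "top" or "wrist"; returns the picture (384x512x3 uint8, blue, green, red); there is no depth.
- viewer.calibration(name): a dict with "fx", "fy", "cx", "cy" (pixels), "position" and "attitude" of the camera in the world. Camera axes: x right, y down, z forward; pixel columns grow to the right and rows downward; lengths in m; the calibration is good to about 2 mm. The wrist camera is an equidistant fisheye: a pixel r from the principal point sees the ray r / f radians off the axis. A picture is of the moment at which its call begins: read the wrist's pose just before it. calibration takes no time and is no camera call; for the wrist camera it gives the pose at the moment of the call.
- order.finish_job(): hands the job in, once; it reports no verdict.
The state is a dict: "time_s": time; "joint_pos": joint angles; "qvel": joint speeds; "effort": joint torques, N m; "ee_pos": TCP position; "orientation": TCP orientation; "contact_force": force on the tool from outside, world axes, zero at the start; "torque": the same for the moment, N m; "width": finger opening in m.
Only numpy, scipy, OpenCV 4.12 (cv2) and the standard library are available. Lean on these libraries where they do the work, as an engineer would, in place of code of your own. Each camera call takes 0.05 s, during which the arm holds its last target. There are 200 camera calls.

## Task

The children's chopsticks are packed, so close their wooden box: pick up its lid by the pull, enter the lid's plain end (the end farther from the pull) into the grooves at the box's low open end, slide it along and press it over the little ridge at the far end until it is fully home, then let go. Work gently: do not wedge the lid or ram it against the end (the thin end wall cracks at about 3 kg of force), do not lean on the box, and leave everything else on the table where it is.

Things in the scene. Friction and masses are not known exactly. Their poses are not given: they have to be found in the camera images.
- box: Light wooden slide-top box, 198 long x 92 wide x 55 mm high, six chopsticks in it, on a black non-slip mat (216 x 112 x 3 mm); it does not shift. Origin on the table, midway between mouth and stop wall (95 mm to each); x points from mouth to stop wall, the way the lid goes in; z up. Fully home, the lid's origin is 43 mm straight above this origin, axes alike.
- mouth (a point): Box's open end, at ledge height above the low end wall's outer face (box frame: -95, 0, 43 mm). The lid runs on two side ledges, 43 mm above the table. At the mouth they rise the last 2.5 mm over 8 mm (eased edge) and run bare for 16 mm, then the groove sides begin; the lips over them begin at 22 mm. So the lid's nose can be laid on the ledges, then pushed under the lips.
- groove (a point): Middle of the channel, at ledge height (box frame: 0, 0, 43 mm); the same axes as the box. The grooves are 79 mm apart from side to side and 7.8 mm high under 4 mm thick lips; the gap between the lips is 64 mm. In them the lid has 1.5 mm of play to each side and 1.8 mm up and down.
- crest (a point): Top of the springy ridge, a rounded cross bar 40 mm wide and 4 mm thick, 3 mm proud of the ledges, 10 mm before the stop wall (box frame: 85, 0, 46 mm). The lid's ramped nose must press it down: the push grows from about 11 mm before home to about 15 to 25 N at 3 mm before home, where it snaps up into the cross groove under the lid and the push falls away.
- stopwall: Far end wall of the box, 8 mm thick, 92 wide, 55 mm high, which stops the lid (hard). Its origin and axes are those of the box; its inner face is at x = 95 mm. The lid may rest against it but cracks it when rammed with more than 30 N.
- lid: Loose light wooden lid, 190 long x 76 wide, about 90 g: edge tongues 6 mm thick, a raised panel 58 mm wide whose top is 12 mm above the underside, and a pull on it. Origin: centre of the underside; x points to the end that goes in first (rounded corners, underside ramped up, a cross groove 8 to 15 mm behind the edge); z up. It starts flat on the table, right side up.
- pull (a point): Middle of the lid's pull, a wooden bar across the lid, 44 mm wide (lid y) x 12 mm thick (lid x) x 22 mm tall above the panel. This point is 38 mm behind the lid's centre and 24 mm above its underside (lid frame: -38, 0, 24 mm). Grasp it across the 12 mm thickness, from above.
- pin: bystander: small wooden rolling pin, 190 x 22 mm, lying beside the lid; leave it
- spatula: bystander: flat bamboo filling spatula, 195 mm long, 6 mm thick, lying beside the box; leave it
- dish: bystander: white dipping dish, 84 mm across, 22 mm high, beside the box; leave it
- mug: bystander: green enamel mug, 90 mm high, on the far side of the table; leave it
- vinegar: bystander: brown vinegar bottle, 200 mm high, to the left; leave it
Things that resemble listed ones, but are neither listed nor needed, are in the scene too. Leave any blue or orange look-alike of the lid alone.

How it is judged:
By the outcome, as a careful person would: the job done as asked, in the order asked, and still so for the second after the job is handed in, with the robot touching nothing.
It also fails if it takes over 64 s, if anything falls off the work surface, if the arm or the gripper's body presses on something with over 40 N, if the wrist force passes 120 N, or if a joint passes its speed limit or range.

## Working session

There is one attempt and no reset: what is moved stays moved. The work goes in short steps, Python scripts to look and compute and a tool call to move; the robot and the scene stay as the last step left them, time stands still between calls to the robot, and variables do not carry over. Pictures are saved under pics/ and viewed, about 8 in all and at most 12, crops included, and the job is handed in when it is done.

Besides the shell and the picture viewer there is one more tool, called after "Call:" as a command line: name --argument value ..., lists and objects as JSON in quotes. play_rows: Moves the arm, as the interface text tells. Shift numbers are shares of 0.03 m and turn numbers shares of 5 degrees, none past 1 either way. Its arguments: {"type":"object","properties":{"offset":{"type":"array"},"rot":{"type":"array"},"hand":{"type":"array"},"force":{"type":"number"}},"required":["offset","rot","hand"]}

```bash
mkdir -p pics; ls; python3 - <<'E'
from bench import robot,viewer
import cv2
s=robot.observe(); print(s)
for n in("scene","top"):
    c=viewer.calibration(n); print(n,c)
    cv2.imwrite(f"pics/{n}0.png",viewer.snapshot(n))
a=cv2.imread("pics/scene0.png");b=cv2.imread("pics/top0.png")
E
```

```text
pics
{'time_s': 0.0, 'joint_pos': array([-1.38352342,  0.41795822, -0.01035242,  1.61417939,  0.00466115,
        1.11068335, -0.05302393]), 'qvel': array([-0.00034376, -0.0004553 , -0.00025058, -0.00052416, -0.00047132,
       -0.00012217, -0.00056502]), 'effort': array([ 8.87035967e-04, -8.64437699e+01,  6.78933263e-01, -4.34893978e+01,
        1.91016309e-02,  7.40944175e-03,  4.63412118e-05]), 'ee_pos': array([0.14163178, 0.60838497, 0.23066767]), 'orientation': array([-0.43994179,  0.55412376,  0.43939266,  0.55347283]), 'contact_force': array([-0.47240426, -0.21127933, -0.35619263]), 'torque': array([-0.01640864,  0.01903062, -0.01743184]), 'width': 0.08564626423006186}
scene {'fx': 480.22295077560165, 'fy': 480.22295077560165, 'cx': 256.4101026602608, 'cy': 185.48988456676338, 'position': array([ 1.18790403, -1.19803686,  1.26613932]), 'attitude': array([ 0.87774023,  0.25310703, -0.10629735, -0.39269556])}
top {'fx': 415.67619869619, 'fy': 415.67619869619, 'cx': 250.45242109811898, 'cy': 192.95266186640336, 'position': array([ 0.29630427, -0.05181466,  1.57400621]), 'attitude': array([ 0.70890496, -0.70232878,  0.05011123, -0.0409501 ])}
```

View pics/top0.png

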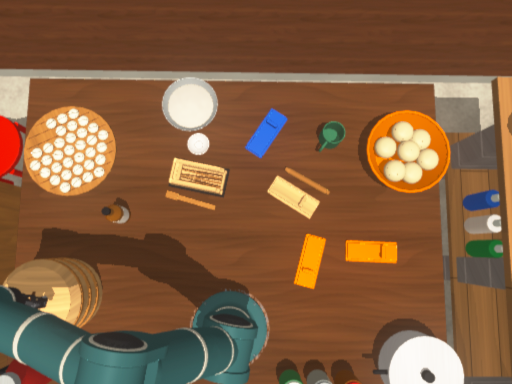

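View pics/scene0.png

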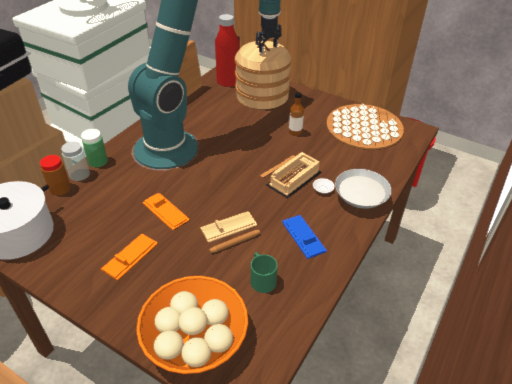

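The plain wooden lid is at top px (293,197), next to the pin (307,180). The box is at (198,177), with the spatula (190,200) and dish (198,145) beside it. I'll zoom in and measure.

```bash
cat > h.py <<'E'
import numpy as np,cv2
from scipy.spatial.transform import Rotation as R
from bench import robot,viewer
def px2w(c,uv,z,fish=False):
    uv=np.atleast_2d(np.asarray(uv,float)); x=(uv[:,0]-c["cx"])/c["fx"]; y=(uv[:,1]-c["cy"])/c["fy"]
    if fish:
        r=np.hypot(x,y)+1e-12; d=np.c_[x/r*np.sin(r),y/r*np.sin(r),np.cos(r)]
    else: d=np.c_[x,y,np.ones_like(x)]
    d=R.from_quat(c["attitude"]).apply(d); p=np.asarray(c["position"])
    return p+d*((z-p[2])/d[:,2])[:,None]
def w2px(c,P,fish=False):
    d=R.from_quat(c["attitude"]).inv().apply(np.atleast_2d(P)-c["position"])
    if fish:
        t=np.arctan2(np.hypot(d[:,0],d[:,1]),d[:,2]); k=t/np.hypot(d[:,0],d[:,1]); q=d[:,:2]*k[:,None]
    else: q=d[:,:2]/d[:,2:]
    return q*[c["fx"],c["fy"]]+[c["cx"],c["cy"]]
E
python3 - <<'E'
from h import *
a=cv2.imread("pics/top0.png"); c=viewer.calibration("top")
cr=a[145:225,155:345]; cv2.imwrite("pics/crop.png",cv2.resize(cr,None,fx=4.2,fy=4.2,interpolation=cv2.INTER_CUBIC))
hsv=cv2.cvtColor(a,cv2.COLOR_BGR2HSV)
m=cv2.inRange(hsv,(12,40,150),(32,200,255)); m[:, :150]=0;m[:,350:]=0;m[:145]=0;m[235:]=0
for k in cv2.findContours(m,0,2)[0]:
    if cv2.contourArea(k)<60: continue
    r=cv2.minAreaRect(k); b=cv2.boxPoints(r)
    for z in(0.009,0.055):
        w=px2w(c,b,z)[:,:2]; print(z,r[0],b.round(1).tolist(),w.round(4).tolist(),"ctr",w.mean(0).round(4),np.linalg.norm(w[0]-w[1]),np.linalg.norm(w[1]-w[2]))
E
```

```text
0.009 (189.90086364746094, 200.80569458007812) [[164.1999969482422, 196.5], [166.5, 189.1999969482422], [215.60000610351562, 205.10000610351562], [213.3000030517578, 212.39999389648438]] [[0.4825, 0.2548], [0.5102, 0.2469], [0.4514, 0.06], [0.4239, 0.0683]] ctr [0.467  0.1575] 0.028825067490687088 0.19593583978788823
0.055 (189.90086364746094, 200.80569458007812) [[164.1999969482422, 196.5], [166.5, 189.1999969482422], [215.60000610351562, 205.10000610351562], [213.3000030517578, 212.39999389648438]] [[0.477, 0.2458], [0.5039, 0.2381], [0.4469, 0.0567], [0.4202, 0.0648]] ctr [0.462  0.1514] 0.027977816473789538 0.1901767261427734
0.009 (293.13482666015625, 196.5842742919922) [[265.3999938964844, 192.0], [276.79998779296875, 173.6999969482422], [320.8999938964844, 201.1999969482422], [309.3999938964844, 219.5]] [[0.5035, -0.128], [0.5746, -0.1715], [0.4705, -0.3389], [0.4004, -0.2946]] ctr [ 0.4873 -0.2333] 0.08343799022692344 0.1971503318295077
0.055 (293.13482666015625, 196.5842742919922) [[265.3999938964844, 192.0], [276.79998779296875, 173.6999969482422], [320.8999938964844, 201.1
[... 732 characters left out ...]
7, -0.3664], [0.4866, -0.3555]] ctr [ 0.5418 -0.2795] 0.02206931861826546 0.18696667959913668
0.009 (197.23654174804688, 175.1520233154297) [[167.1999969482422, 182.39999389648438], [173.0, 156.0], [227.3000030517578, 167.89999389648438], [221.5, 194.3000030517578]] [[0.5365, 0.2454], [0.639, 0.2267], [0.5948, 0.0181], [0.4928, 0.0385]] ctr [0.5658 0.1322] 0.10422781854241232 0.21328439799684107
0.055 (197.23654174804688, 175.1520233154297) [[167.1999969482422, 182.39999389648438], [173.0, 156.0], [227.3000030517578, 167.89999389648438], [221.5, 194.3000030517578]] [[0.5294, 0.2367], [0.629, 0.2185], [0.586, 0.016], [0.4871, 0.0359]] ctr [0.5579 0.1268] 0.10116426542921994 0.2070153607031869
```

View pics/crop.png

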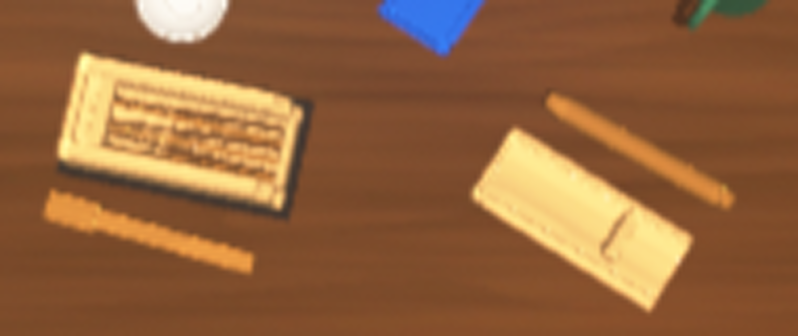

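```bash
cat >> h.py <<'E'
def goto(p,heading_deg=None):
    "total shift in current tool axes (rows of 30mm) and turn about tool x (rows of 5deg) so that +-tool z has given world heading"
    s=robot.observe(); M=R.from_quat(s["orientation"]).as_matrix()
    print("t",round(s["time_s"],2),"pos",s["ee_pos"].round(4),"w",round(s["width"]*1e3,1),"F",s["contact_force"].round(1))
    print("axes x",M[:,0].round(4),"z heading",np.degrees(np.arctan2(M[1,2],M[0,2])).round(2))
    print("shift/30mm",(M.T@(np.asarray(p)-s["ee_pos"])/.03).round(3))
    if heading_deg is not None:
        h=np.radians(heading_deg); best=[]
        for sg in(1,-1):
            z=sg*np.array([np.cos(h),np.sin(h),0]); x=np.array([0,0,-1.]); T=np.c_[x,np.cross(z,x),z]
            print("turn/5deg",sg,(np.degrees(R.from_matrix(M.T@T).as_rotvec())/5).round(2))
E
python3 - <<'E'
from h import *
goto([.40,.10,.29],58.1)
c=viewer.calibration("top"); print(px2w(c,[[117,213]],.1)); print(robot.observe()["joint_pos"])
E
```

```text
t 0.1 pos [0.1417 0.6084 0.2307] w 85.3 F [ 0.1  0.3 -0. ]
axes x [-2.0e-04 -1.1e-03 -1.0e+00] z heading 76.89
shift/30mm [ -1.958 -12.23  -14.554]
turn/5deg 1 [ 3.76 -0.01  0.  ]
turn/5deg -1 [-3.224e+01 -0.000e+00 -2.000e-02]
[[0.41107455 0.40148043 0.1       ]]
[-1.38347268  0.41792743 -0.01030364  1.61410068  0.00469355  1.11074575
 -0.05300036]
```

Call:
play_rows --offset '[[-0.5, 0, 0], [-0.5, 0, 0], [-0.5, 0, 0], [-0.5, 0, 0], [0, -1, -0.6], [0, -1, -0.6], [0, -1, -0.6], [0, -1, -0.6]]' --rot '[[0.94, 0, 0], [0.94, 0, 0], [0.94, 0, 0], [0.94, 0, 0], [0, 0, 0], [0, 0, 0], [0, 0, 0], [0, 0, 0]]' --hand '[60, 60, 60, 60, 60, 60, 60, 60]'

```text
time_s: 1.1
ee_pos: [0.206, 0.4829, 0.291]
orientation: [-0.343, 0.618, 0.343, 0.618]
contact_force: [0.9, 0.2, -0.0]
width: 0.0601
```

Call:
play_rows --offset '[[0, -1, -0.6], [0, -1, -0.6], [0, -1, -0.6], [0, -1, -0.6], [0, -1, -0.6], [0, -1, -0.6], [0, -1, -0.6], [0, -1, -0.6]]' --rot '[[0, 0, 0], [0, 0, 0], [0, 0, 0], [0, 0, 0], [0, 0, 0], [0, 0, 0], [0, 0, 0], [0, 0, 0]]' --hand '[60, 60, 60, 60, 60, 60, 60, 60]'

```text
time_s: 2.1
ee_pos: [0.3335, 0.2339, 0.2912]
orientation: [-0.343, 0.618, 0.343, 0.618]
contact_force: [0.6, 0.5, 1.1]
width: 0.06
```

```bash
python3 - <<'E'
from h import *
goto([.467,-.265,.20],58.1)
E
```

```text
t 2.1 pos [0.3335 0.2339 0.2912] w 60.0 F [0.6 0.5 1.1]
axes x [-2.e-04 -1.e-04 -1.e+00] z heading 58.09
shift/30mm [  3.041 -12.569 -11.763]
turn/5deg 1 [-0. -0. -0.]
turn/5deg -1 [36. -0.  0.]
```

Call:
play_rows --offset '[[0, -1, -0.94], [0, -1, -0.94], [0, -1, -0.94], [0, -1, -0.94], [0, -1, -0.94], [0, -1, -0.94], [0, -1, -0.94], [0.2, -1, -0.94]]' --rot '[[0, 0, 0], [0, 0, 0], [0, 0, 0], [0, 0, 0], [0, 0, 0], [0, 0, 0], [0, 0, 0], [0, 0, 0]]' --hand '[60, 60, 60, 60, 60, 60, 60, 60]'

```text
time_s: 3.1
ee_pos: [0.4179, -0.0846, 0.2855]
orientation: [-0.343, 0.618, 0.343, 0.619]
contact_force: [1.4, 1.2, -0.0]
width: 0.0599
```

Call:
play_rows --offset '[[0.7, -1, -0.94], [0.7, -1, -0.94], [0.7, -1, -0.94], [0.7, -1, -0.94], [0, -0.57, -0.48], [0, 0, 0]]' --rot '[[0, 0, 0], [0, 0, 0], [0, 0, 0], [0, 0, 0], [0, 0, 0], [0, 0, 0]]' --hand '[60, 60, 60, 60, 60, 60]'

```text
time_s: 3.85
ee_pos: [0.4663, -0.2653, 0.2008]
orientation: [-0.343, 0.619, 0.342, 0.618]
contact_force: [0.4, 0.7, -0.2]
width: 0.0598
```

```bash
python3 - <<'E'
from h import *
goto([.467,-.265,.20],58.1)
c=viewer.calibration("wrist"); a=viewer.snapshot("wrist"); cv2.imwrite("pics/w1.png",a); print(c)
np.save("w1.npy",c,allow_pickle=True)
hsv=cv2.cvtColor(a,cv2.COLOR_BGR2HSV)
m=cv2.inRange(hsv,(12,40,150),(32,200,255))
P=w2px(c,[[.467,-.265,.024],[.487,-.233,.0]],True); print(P)
for k in cv2.findContours(m,0,2)[0]:
    if cv2.contourArea(k)<300: continue
    r=cv2.minAreaRect(k); b=cv2.boxPoints(r); w=px2w(c,b,.006,True)[:,:2]
    print(cv2.contourArea(k),b.round().tolist(),w.round(4).tolist(),w.mean(0),np.linalg.norm(w[0]-w[1]),np.linalg.norm(w[1]-w[2]))
E
```

```text
t 3.85 pos [ 0.4663 -0.2653  0.2008] w 59.8 F [ 0.4  0.7 -0.2]
axes x [-0.0015 -0.001  -1.    ] z heading 57.95
shift/30mm [ 0.027 -0.014  0.02 ]
turn/5deg 1 [-0.03 -0.02 -0.01]
turn/5deg -1 [ 3.597e+01 -1.000e-02  3.000e-02]
{'fx': 297.3186396354542, 'fy': 297.3186396354542, 'cx': 258.51375316340767, 'cy': 187.85896308576295, 'position': array([ 0.40555404, -0.22700717,  0.34376057]), 'attitude': array([0.86572475, 0.47960811, 0.06899996, 0.1254421 ])}
[[259.11182104 168.49638028]
 [290.93825105 164.1038014 ]]
549.5 [[96.0, 363.0], [137.0, 337.0], [148.0, 354.0], [107.0, 381.0]] [[0.6263, -0.745], [0.6021, -0.5907], [0.6439, -0.6037], [0.6775, -0.7685]] [ 0.63745341 -0.67697124] 0.1562198007846216 0.04382406512658191
1485.5 [[202.0, 227.0], [316.0, 222.0], [316.0, 239.0], [202.0, 244.0]] [[0.4953, -0.3679], [0.5655, -0.2433], [0.5876, -0.2539], [0.5157, -0.3817]] [ 0.54103051 -0.31169552] 0.14307999409886688 0.02451465505088323
10626.0 [[194.0, 137.0], [366.0, 115.0], [377.0, 200.0], [205.0, 222.0]] [[0.3986, -0.3104], [0.4817, -0.1261], [0.5835, -0.1621], [0.4921, -0.3602]] [ 0.48895036 -0.23970391] 0.20220069283196535 0.10799396586793976
4695.0 [[-18.0, 172.0], [63.0, 98.0], [98.0, 136.0], [18.0, 210.0]] [[0.2214, -0.6569], [0.2506, -0.4315], [0.3255, -0.4151], [0.3186, -0.624]] [ 0.2790372  -0.53184748] 0.22722054394521612 0.07670716993466138
2554.0 [[466.0, 56.0], [511.0, 56.0], [511.0, 136.0], [466.0, 136.0]] [[0.4813, 0.05], [0.5155, 0.142], [0.6223, 0.0846], [0.577, -0.0027]] [0.54903594 0.06848223] 0.09806853975700995 0.12124428264625299
5988.5 [[97.0, 1.0], [157.0, -18.0], [192.0, 93.0], [132.0, 111.0]] [[0.1759, -0.322], [0.2102, -0.2476], [0.3542, -0.2847], [0.3295, -0.3575]] [ 0.26744409 -0.30294392] 0.08195508722734964 0.1487460130800001
```

View pics/w1.png

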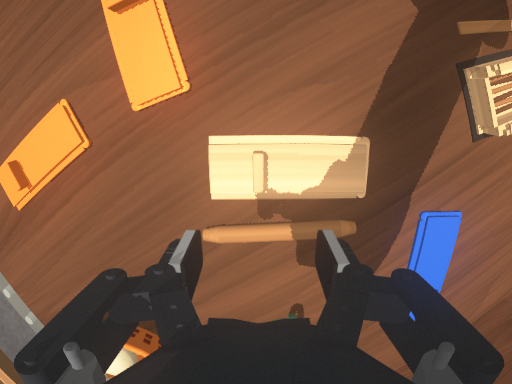

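The lid lies at px (209–368, 136–199) with its pull at about (260,172), and the pin is at row 230. I'll map its contour to metric coordinates.

```bash
python3 - <<'E'
from h import *
a=cv2.imread("pics/w1.png"); c=np.load("w1.npy",allow_pickle=True).item()
hsv=cv2.cvtColor(a,cv2.COLOR_BGR2HSV)
print("lit/shadow/table/pull",hsv[145,300],hsv[180,320],hsv[120,300],hsv[172,260],hsv[187,262],hsv[210,300])
m=np.zeros(a.shape[:2],np.uint8); g=cv2.inRange(hsv,(12,30,105),(35,200,255)); m[125:212,195:385]=g[125:212,195:385]
m=cv2.morphologyEx(m,cv2.MORPH_OPEN,np.ones((3,3)))
k=max(cv2.findContours(m,0,1)[0],key=cv2.contourArea)[:,0,:]
for z in(.003,.006):
    w=px2w(c,k,z,True)[:,:2]; r=cv2.minAreaRect((w*1000).astype(np.float32)); b=cv2.boxPoints(r); print(z,r,b.round(1).tolist())
print(px2w(c,[[209,136],[365,137],[368,197],[209,199]],.003,True).round(4).tolist())
q=px2w(c,[[254,151],[267,151],[267,193],[254,193]],.034,True); print(q.round(4).tolist(),q.mean(0))
cv2.imwrite("pics/w1c.png",cv2.resize(a[125:245,190:390],None,fx=4,fy=4,interpolation=cv2.INTER_CUBIC))
E
```

```text
lit/shadow/table/pull [ 23  85 254] [ 27  60 255] [ 11 142 158] [ 23  85 254] [ 22  89 253] [ 12 143 114]
0.003 ((495.2574462890625, -239.41136169433594), (194.84451293945312, 95.15421295166016), 58.136802673339844) [[403.3999938964844, -297.0], [484.20001220703125, -347.29998779296875], [587.0999755859375, -181.8000030517578], [506.29998779296875, -131.60000610351562]]
0.006 ((494.4677429199219, -239.30218505859375), (193.12913513183594, 94.31653594970703), 58.13680648803711) [[403.3999938964844, -296.3999938964844], [483.5, -346.20001220703125], [585.5, -182.1999969482422], [505.3999938964844, -132.39999389648438]]
[[0.4073, -0.2961, 0.003], [0.5045, -0.1388, 0.003], [0.5744, -0.1697, 0.003], [0.4707, -0.3394, 0.003]]
[[0.4462, -0.2583, 0.034], [0.4534, -0.2467, 0.034], [0.4929, -0.271, 0.034], [0.4854, -0.2831, 0.034]] [ 0.46945999 -0.26479219  0.034     ]
```

View pics/w1c.png

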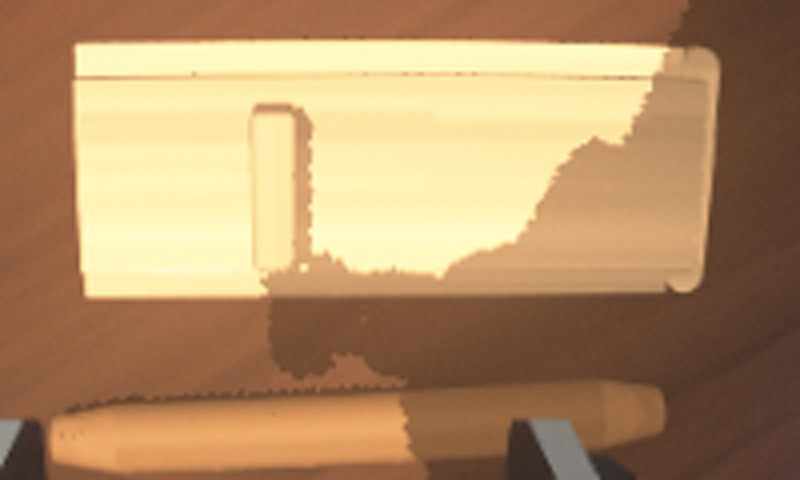

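```bash
python3 - <<'E'
from h import *
c=np.load("w1.npy",allow_pickle=True).item()
q=px2w(c,[[253,152],[264,152],[264,192],[253,192]],.034,True); print(q.round(4).tolist(),q.mean(0).round(4))
q=px2w(c,[[208.75,135.75],[370,137],[366.5,198.5],[211.2,199.5]],.005,True)[:,:2]; print(q.round(4).tolist(),q.mean(0).round(4),[np.linalg.norm(q[i]-q[i-1]).round(4) for i in range(4)],[np.degrees(np.arctan2(*(v[::-1]))).round(2) for v in(q[1]-q[0],q[2]-q[3])])
s=q.mean(0)
for h in(58,):
    u=np.array([np.cos(np.radians(h)),np.sin(np.radians(h))]); print("pull from body",s-.038*u)
E
```

```text
[[0.4465, -0.2598, 0.034], [0.4527, -0.25, 0.034], [0.4902, -0.2732, 0.034], [0.4838, -0.2834, 0.034]] [ 0.4683 -0.2666  0.034 ]
[[0.4069, -0.2957], [0.5072, -0.1337], [0.5741, -0.1726], [0.4723, -0.3368]] [ 0.4901 -0.2347] [np.float64(0.0773), np.float64(0.1906), np.float64(0.0774), np.float64(0.1932)] [np.float64(58.24), np.float64(58.21)]
pull from body [ 0.46996845 -0.26694968]
```

Call:
play_rows --offset '[[1, -0.1, 0], [1, 0, 0], [1, 0, 0], [1, 0, 0], [1, 0, 0], [0.6, 0, 0], [0.4, 0, 0], [0, 0, 0]]' --rot '[[0, 0, 0], [0, 0, 0], [0, 0, 0], [0, 0, 0], [0, 0, 0], [0, 0, 0], [0, 0, 0], [0, 0, 0]]' --hand '[50, 40, 40, 40, 40, 40, 40, 40]'

```text
time_s: 4.9
ee_pos: [0.4693, -0.2652, 0.0213]
orientation: [-0.343, 0.618, 0.343, 0.618]
contact_force: [-0.8, -0.4, -0.4]
width: 0.0396
```

```bash
python3 - <<'E'
from h import *
goto([.469,-.2667,.0155],58.2)
E
```

```text
t 4.9 pos [ 0.4693 -0.2652  0.0213] w 39.6 F [-0.8 -0.4 -0.4]
axes x [-3.e-04  1.e-04 -1.e+00] z heading 58.1
shift/30mm [ 0.193 -0.018 -0.049]
turn/5deg 1 [-0.02 -0.   -0.  ]
turn/5deg -1 [ 3.598e+01 -1.000e-02  0.000e+00]
```

Call:
play_rows --offset '[[0.18, 0, -0.05], [0, 0, 0], [0, 0, 0], [0, 0, 0], [0, 0, 0], [0, 0, 0]]' --rot '[[0, 0, 0], [0, 0, 0], [0, 0, 0], [0, 0, 0], [0, 0, 0], [0, 0, 0]]' --hand '[30, 20, 10, 5, 5, 5]' --force 50

```text
time_s: 5.65
ee_pos: [0.4687, -0.2668, 0.0164]
orientation: [-0.343, 0.618, 0.343, 0.618]
contact_force: [-1.9, 0.7, 7.0]
width: 0.0107
```

Call:
play_rows --offset '[[-0.2, 0, 0], [-0.6, 0, 0], [-1, 0, 0], [-1, 0, 0], [-1, 0, 0], [-1, 0, 0], [0, 0, 0]]' --rot '[[0, 0, 0], [0, 0, 0], [0, 0, 0], [0, 0, 0], [0, 0, 0], [0, 0, 0], [0, 0, 0]]' --hand '[5, 5, 5, 5, 5, 5, 5]'

```text
time_s: 6.52
ee_pos: [0.4694, -0.2671, 0.1627]
orientation: [-0.344, 0.617, 0.342, 0.619]
contact_force: [-0.9, -0.4, -1.7]
width: 0.0107
```

```bash
python3 - <<'E'
from h import *
# coarse box: top of walls at z .055
goto([.5405,-.11,.16],78.1)
c=viewer.calibration("wrist"); a=viewer.snapshot("wrist"); cv2.imwrite("pics/w2.png",a); np.save("w2.npy",c,allow_pickle=True)
E
```

```text
t 6.53 pos [ 0.4694 -0.2671  0.1627] w 10.7 F [-0.9 -0.4 -1.7]
axes x [ 3.8e-03 -9.0e-04 -1.0e+00] z heading 58.09
shift/30mm [0.094 0.757 5.699]
turn/5deg 1 [-4.    0.01  0.04]
turn/5deg -1 [ 3.2e+01  6.0e-02 -1.0e-02]
```

View pics/w2.png

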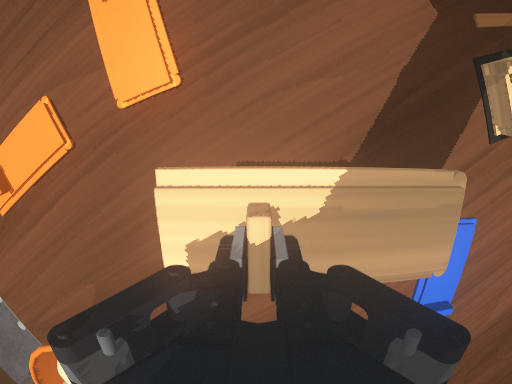

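Lid held level: nose at the right (465,175–270), pull between the pads. I'll move towards the box and align.

Call:
play_rows --offset '[[0, 0.25, 0.85], [0, 0.25, 0.85], [0, 0.25, 0.85], [0, 0.25, 0.85], [0, 0, 0], [0, 0, 0], [0, 0, 0], [0, 0, 0]]' --rot '[[0, 0, 0], [0, 0, 0], [0, 0, 0], [0, 0, 0], [-1, 0, 0], [-1, 0, 0], [-1, 0, 0], [-1, 0, 0]]' --hand '[5, 5, 5, 5, 5, 5, 5, 5]'

```text
time_s: 7.58
ee_pos: [0.4965, -0.1641, 0.1595]
orientation: [-0.446, 0.549, 0.446, 0.548]
contact_force: [0.0, 0.1, -0.8]
width: 0.0107
```

Call:
play_rows --offset '[[0, 0, 0], [0, 0, 0]]' --rot '[[0, 0, 0], [0, 0, 0]]' --hand '[5, 5]'

```text
time_s: 7.82
ee_pos: [0.4968, -0.1642, 0.1597]
orientation: [-0.445, 0.55, 0.445, 0.55]
contact_force: [0.1, -0.2, -0.4]
width: 0.0108
```

```bash
python3 - <<'E'
from h import *
goto([.497,-.163,.16],78.1)
c=viewer.calibration("wrist"); a=viewer.snapshot("wrist"); cv2.imwrite("pics/w3.png",a); np.save("w3.npy",c,allow_pickle=True)
print(c)
cv2.imwrite("pics/w3c.png",cv2.resize(a[60:260,300:512],None,fx=3,fy=3,interpolation=cv2.INTER_CUBIC))
E
```

```text
t 7.83 pos [ 0.4968 -0.1642  0.1597] w 10.8 F [ 0.1 -0.2 -0.4]
axes x [-4.e-04 -0.e+00 -1.e+00] z heading 77.96
shift/30mm [-0.009  0.001  0.041]
turn/5deg 1 [-0.03 -0.   -0.  ]
turn/5deg -1 [ 3.597e+01 -1.000e-02  0.000e+00]
{'fx': 297.3186396354542, 'fy': 297.3186396354542, 'cx': 258.51375316340767, 'cy': 187.85896308576295, 'position': array([ 0.42644056, -0.14932515,  0.30266071]), 'attitude': array([0.76928188, 0.62261157, 0.09047793, 0.11123835])}
```

View pics/w3c.png

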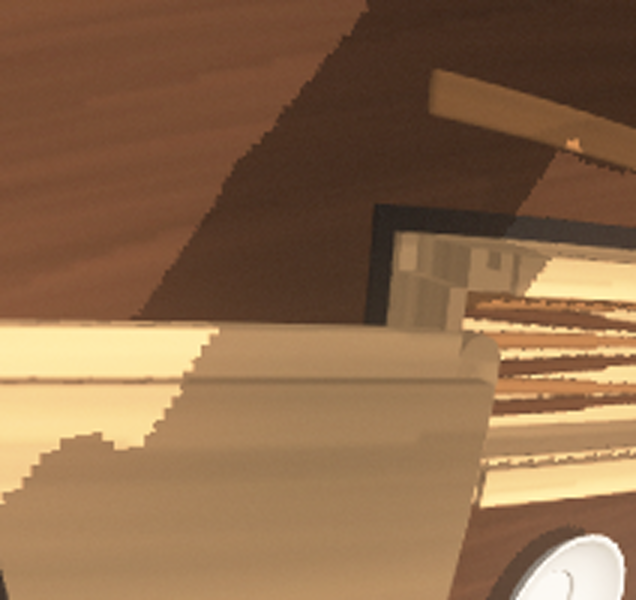

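The held lid hides half of the mouth, so I'll move beyond the box, where the camera gets a clear view.

Call:
play_rows --offset '[[0, -0.5, 0.3], [0, -0.8, 1], [0, -0.8, 1], [0, -0.8, 1], [0, -0.8, 1], [0, -0.5, 1], [0, -0.2, 1], [0, -0.2, 1]]' --rot '[[0, 0, 0], [0, 0, 0], [0, 0, 0], [0, 0, 0], [0, 0, 0], [0, 0, 0], [0, 0, 0], [0, 0, 0]]' --hand '[5, 5, 5, 5, 5, 5, 5, 5]'

```text
time_s: 8.88
ee_pos: [0.6782, 0.0236, 0.1594]
orientation: [-0.445, 0.549, 0.446, 0.549]
contact_force: [-0.5, 0.9, -0.5]
width: 0.0106
```

Call:
play_rows --offset '[[0, 0, 1], [0, 0, 1], [0, 0, 0], [0, 0, 0], [0, 0, 0]]' --rot '[[0, 0, 0], [0, 0, 0], [0, 0, 0], [0, 0, 0], [0, 0, 0]]' --hand '[5, 5, 5, 5, 5]'

```text
time_s: 9.5
ee_pos: [0.6897, 0.0794, 0.1599]
orientation: [-0.445, 0.55, 0.445, 0.549]
contact_force: [1.2, 0.1, -0.9]
width: 0.0112
```

```bash
python3 - <<'E'
from h import *
goto([.69,.08,.16],78.1)
c=viewer.calibration("wrist"); a=viewer.snapshot("wrist"); cv2.imwrite("pics/w4.png",a); np.save("w4.npy",c,allow_pickle=True)
P=w2px(c,px2w(viewer.calibration("top"),[[167,182],[173,156],[227,168],[221.5,194]],.03),True).round(); print(P.tolist())
lo=np.clip(P.min(0)-25,0,None).astype(int);hi=(P.max(0)+25).astype(int)
o=a[lo[1]:hi[1],lo[0]:hi[0]]; f=min(800/o.shape[1],600/o.shape[0]); print(lo,f,o.shape)
cv2.imwrite("pics/w4c.png",cv2.resize(o,None,fx=f,fy=f,interpolation=cv2.INTER_CUBIC))
E
```

```text
t 9.5 pos [0.6897 0.0794 0.1599] w 11.2 F [ 1.2  0.1 -0.9]
axes x [-0.e+00 -3.e-04 -1.e+00] z heading 78.01
shift/30mm [-0.004 -0.007  0.021]
turn/5deg 1 [-0.02 -0.    0.  ]
turn/5deg -1 [3.598e+01 0.000e+00 1.000e-02]
[[389.0, -3.0], [392.0, 96.0], [172.0, 91.0], [171.0, -9.0]]
[146   0] 2.952029520295203 (121, 271, 3)
```

View pics/w4c.png

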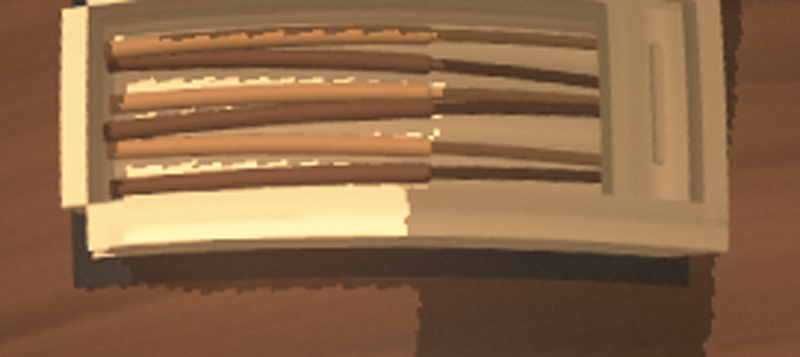

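Call:
play_rows --offset '[[0, -0.8, 0], [0, -0.8, 0], [0, -0.4, 0], [0, 0, 0], [0, 0, 0]]' --rot '[[0, 0, 0], [0, 0, 0], [0, 0, 0], [0, 0, 0], [0, 0, 0]]' --hand '[5, 5, 5, 5, 5]'

```text
time_s: 10.18
ee_pos: [0.7478, 0.0681, 0.1599]
orientation: [-0.445, 0.549, 0.446, 0.549]
contact_force: [0.2, -0.1, -1.1]
width: 0.0109
```

```bash
python3 - <<'E'
from h import *
goto([.75,.07,.16],78.1)
c=viewer.calibration("wrist"); a=viewer.snapshot("wrist"); cv2.imwrite("pics/w5.png",a); np.save("w5.npy",c,allow_pickle=True)
o=a[0:165,150:410]; cv2.imwrite("pics/w5c.png",cv2.resize(o,None,fx=3,fy=3,interpolation=cv2.INTER_CUBIC))
E
```

```text
t 10.18 pos [0.7478 0.0681 0.1599] w 10.9 F [ 0.2 -0.1 -1.1]
axes x [-3.e-04  1.e-04 -1.e+00] z heading 78.09
shift/30mm [-0.003 -0.059  0.077]
turn/5deg 1 [-0.  0. -0.]
turn/5deg -1 [ 3.6e+01 -1.0e-02 -0.0e+00]
```

View pics/w5c.png

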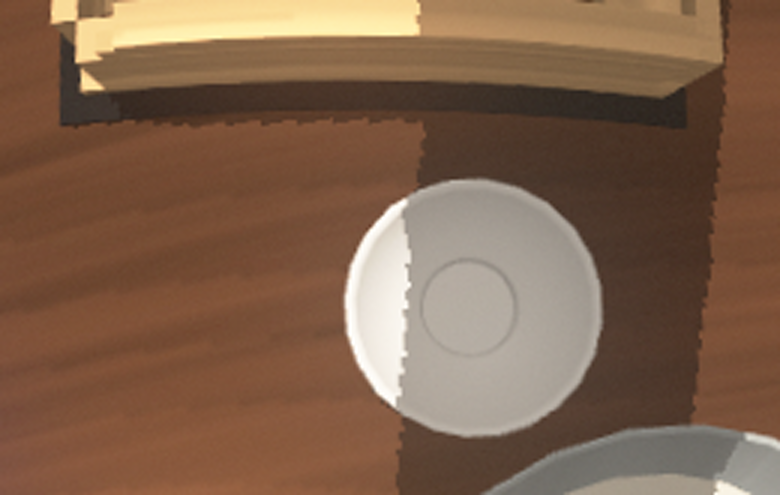

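Wrong way: image up is -x. I'll go back past the earlier spot.

Call:
play_rows --offset '[[0, 0.6, 0], [0, 1, 0], [0, 1, 0], [0, 0.7, 0], [0, 0.2, 0], [0, 0, 0], [0, 0, 0]]' --rot '[[0, 0, 0], [0, 0, 0], [0, 0, 0], [0, 0, 0], [0, 0, 0], [0, 0, 0], [0, 0, 0]]' --hand '[5, 5, 5, 5, 5, 5, 5]'

```text
time_s: 11.1
ee_pos: [0.6461, 0.0894, 0.1599]
orientation: [-0.446, 0.549, 0.445, 0.549]
contact_force: [-0.6, 0.1, -1.0]
width: 0.0107
```

```bash
python3 - <<'E'
from h import *
goto([.645,.09,.16],78.1)
c=viewer.calibration("wrist"); a=viewer.snapshot("wrist"); cv2.imwrite("pics/w6.png",a); np.save("w6.npy",c,allow_pickle=True)
o=a[10:190,150:416]; cv2.imwrite("pics/w6c.png",cv2.resize(o,None,fx=3,fy=3,interpolation=cv2.INTER_CUBIC))
E
```

```text
t 11.1 pos [0.6461 0.0894 0.1599] w 10.7 F [-0.6  0.1 -1. ]
axes x [ 4.e-04 -4.e-04 -1.e+00] z heading 78.08
shift/30mm [-0.002  0.041  0.012]
turn/5deg 1 [-0.   -0.    0.01]
turn/5deg -1 [3.6e+01 1.0e-02 0.0e+00]
```

View pics/w6c.png

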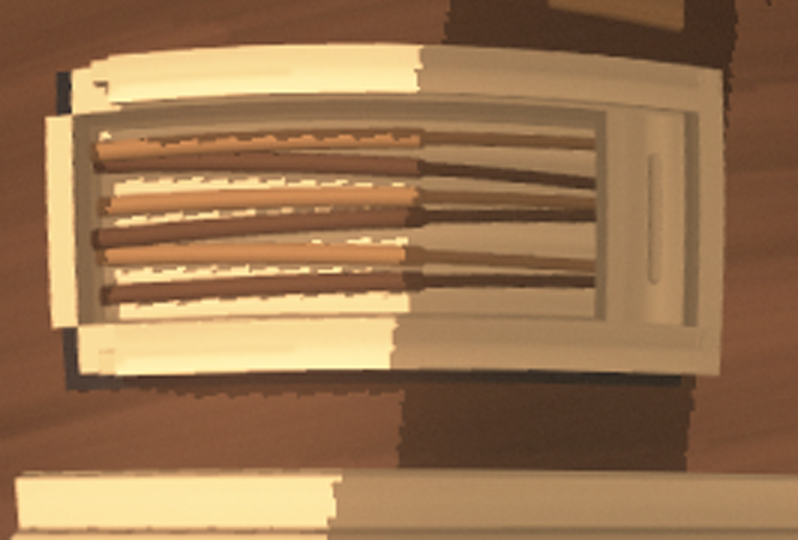

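Clear view of the box: mouth wall at crop x≈45, stop wall outer edge at x≈722 with its inner face at 697, sides at y≈45–70 and 375. Now computing the box pose.

```bash
python3 - <<'E'
from h import *
c=np.load("w6.npy",allow_pickle=True).item()
f=lambda P,z:px2w(c,(np.array(P,float)+.5)/3-.5+[150,10],z,True)[:,:2]*1000
ang=lambda v:np.degrees(np.arctan2(v[1],v[0])).round(2)
out=f([[722,70],[720,375]],.055); inn=f([[697,112],[697,325]],.055); mou=f([[45,117],[52,327]],.0405)
U=f([[200,47],[420,44],[600,56],[722,70]],.055); L=f([[120,372],[300,372],[500,376],[720,375]],.055)
ui=f([[150,104],[300,97],[420,95],[600,106]],.055); li=f([[150,323],[390,317],[600,322],[690,325]],.055)
for n,q in dict(out=out,inn=inn,mou=mou,U=U,L=L,ui=ui,li=li).items(): print(n,q.round(1).tolist(),"ang",ang(q[-1]-q[0]))
h=np.radians(78.1); u=np.array([np.cos(h),np.sin(h)]); v=np.array([-u[1],u[0]])
for n,q in dict(out=out,inn=inn,mou=mou,U=U,L=L,ui=ui,li=li).items(): print(n,"along",(q@u).round(1),"lat",(q@v).round(1))
# held lid: tail corner, tongue edge (underside z~.1435)
E
```

```text
out [[533.2, 231.1], [623.4, 213.6]] ang -11.01
inn [[545.3, 219.9], [607.5, 208.1]] ang -10.74
mou [[507.7, 33.0], [571.0, 20.8]] ang -10.87
U [[503.6, 83.9], [515.6, 143.1], [525.9, 193.5], [533.2, 231.1]] ang 78.66
L [[588.7, 41.9], [600.0, 91.6], [612.2, 146.5], [623.4, 213.6]] ang 78.56
ui [[516.4, 67.0], [524.5, 107.7], [530.3, 139.9], [540.7, 190.2]] ang 78.87
li [[577.2, 53.6], [590.0, 119.1], [602.1, 178.1], [607.2, 205.8]] ang 78.86
out along [336.1 337.5] lat [-474. -566.]
inn along [327.6 328.9] lat [-488.2 -551.6]
mou along [137.  138.1] lat [-490.  -554.5]
U along [185.9 246.4 297.8 336.1] lat [-475.5 -475.  -474.7 -474. ]
L along [162.3 213.4 269.6 337.5] lat [-567.4 -568.2 -568.8 -566. ]
ui along [172.1 213.5 246.3 297.6] lat [-491.5 -491.  -490.  -489.8]
li along [171.5 238.2 298.4 326.6] lat [-553.8 -552.8 -552.4 -551.7]
```

```bash
python3 - <<'E'
from h import *
c=np.load("w6.npy",allow_pickle=True).item()
f=lambda P,z:px2w(c,(np.array(P,float)+.5)/3-.5+[150,10],z,True)
q=f([[15,476],[200,471],[400,470],[600,472],[780,475]],.1497)[:,:2]; s=np.array([.6461,.0894])
h=np.radians(78.08); u=np.array([np.cos(h),np.sin(h)]); v=np.array([-u[1],u[0]])
print("along",((q-s)@u*1e3).round(1),"lat",((q-s)@v*1e3).round(1))
# nose in the full picture
a=cv2.imread("pics/w6.png"); cv2.imwrite("pics/w6l.png",cv2.resize(a[150:310,150:512],None,fx=2.2,fy=2.2,interpolation=cv2.INTER_CUBIC))
E
```

```text
along [-57.1 -22.4  12.9  49.5  87.2] lat [37.7 38.2 38.4 38.4 38.5]
```

Lid offset in the hand is as expected (edge 38.2, tail −57.1 mm). Box origin is about (0.5584, 0.1208) with heading 78.9°. Next I'll put the nose over the bare mouth ledges.

Call:
play_rows --offset '[[0, 0.3, -0.5], [0, 0.5, -1], [0, 0.5, -1], [0, 0.5, -1], [0, 0.5, -1], [0, 0.5, -1], [0, 0.2, -0.9], [0, 0.06, -0.4]]' --rot '[[-0.14, 0, 0], [0, 0, 0], [0, 0, 0], [0, 0, 0], [0, 0, 0], [0, 0, 0], [0, 0, 0], [0, 0, 0]]' --hand '[5, 5, 5, 5, 5, 5, 5, 5]'

```text
time_s: 12.15
ee_pos: [0.5147, -0.0943, 0.1601]
orientation: [-0.448, 0.547, 0.448, 0.547]
contact_force: [0.2, 0.7, -1.5]
width: 0.0113
```

Call:
play_rows --offset '[[0.6, 0, 0], [1, 0, 0], [0.8, 0, 0], [0.4, 0, 0], [0, 0, 0], [0, 0, 0]]' --rot '[[0, 0, 0], [0, 0, 0], [0, 0, 0], [0, 0, 0], [0, 0, 0], [0, 0, 0]]' --hand '[5, 5, 5, 5, 5, 5]'

```text
time_s: 12.9
ee_pos: [0.5162, -0.0925, 0.0764]
orientation: [-0.449, 0.546, 0.449, 0.547]
contact_force: [-0.2, -0.2, -0.6]
width: 0.0109
```

```bash
python3 - <<'E'
from h import *
goto([.5164,-.0931,.0645],78.8)
c=viewer.calibration("wrist"); a=viewer.snapshot("wrist"); cv2.imwrite("pics/w7.png",a); np.save("w7.npy",c,allow_pickle=True)
h=np.radians(78.9);u=np.array([np.cos(h),np.sin(h)]);v=np.array([-u[1],u[0]])
b=[w2px(c,[np.r_[np.array([.5584,.1208])+x*u+y*v,z]],True)[0].round() for x,y,z in((-95,.046,.055),(-.095,0,.043),(-.095,.038,.043))[1:]]; print(b)
cv2.imwrite("pics/w7c.png",cv2.resize(a[80:280,300:512],None,fx=2.8,fy=2.8,interpolation=cv2.INTER_CUBIC))
E
```

```text
t 12.9 pos [ 0.5162 -0.0925  0.0764] w 10.9 F [-0.2 -0.2 -0.6]
axes x [ 8.e-04 -1.e-04 -1.e+00] z heading 78.8
shift/30mm [ 0.398 -0.012 -0.019]
turn/5deg 1 [-0.    0.    0.01]
turn/5deg -1 [ 3.6e+01  1.0e-02 -0.0e+00]
[array([428., 214.]), array([436., 163.])]
```

View pics/w7c.png

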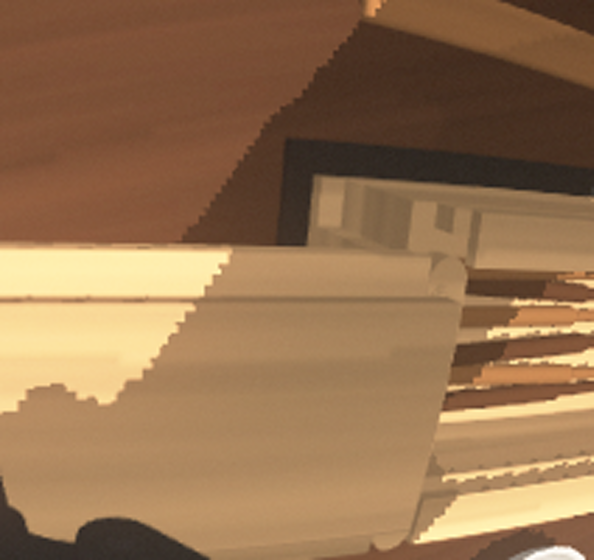

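Call:
play_rows --offset '[[0.25, 0, 0], [0.17, 0, 0], [0, 0, 0]]' --rot '[[0, 0, 0], [0, 0, 0], [0, 0, 0]]' --hand '[5, 5, 5]'

```text
time_s: 13.32
ee_pos: [0.5155, -0.0925, 0.0629]
orientation: [-0.449, 0.547, 0.449, 0.546]
contact_force: [-0.6, -0.3, 0.1]
width: 0.0108
```

Call:
play_rows --offset '[[0.05, 0, 0], [0.05, 0, 0], [0, 0, 0]]' --rot '[[0, 0, 0], [0, 0, 0], [0, 0, 0]]' --hand '[5, 5, 5]'

```text
time_s: 13.7
ee_pos: [0.5157, -0.0925, 0.0603]
orientation: [-0.449, 0.546, 0.449, 0.546]
contact_force: [0.7, -0.3, -1.3]
width: 0.0107
```

Call:
play_rows --offset '[[0.03, 0, 0], [0, 0, 0]]' --rot '[[0, 0, 0], [0, 0, 0]]' --hand '[5, 5]'

```text
time_s: 13.95
ee_pos: [0.5157, -0.0925, 0.0594]
orientation: [-0.449, 0.546, 0.449, 0.546]
contact_force: [0.6, 0.1, -0.2]
width: 0.0106
```

Call:
play_rows --offset '[[0.02, -0.02, 0], [0, 0, 0]]' --rot '[[0, 0, 0], [0, 0, 0]]' --hand '[5, 5]'

```text
time_s: 14.2
ee_pos: [0.5163, -0.0926, 0.0588]
orientation: [-0.449, 0.546, 0.449, 0.546]
contact_force: [0.1, 0.6, 0.2]
width: 0.0105
```

Call:
play_rows --offset '[[0.02, 0, 0], [0, 0, 0]]' --rot '[[0, 0, 0], [0, 0, 0]]' --hand '[5, 5]'

```text
time_s: 14.45
ee_pos: [0.5164, -0.0927, 0.0583]
orientation: [-0.449, 0.546, 0.449, 0.546]
contact_force: [-1.0, -1.1, 2.5]
width: 0.0104
```

Call:
play_rows --offset '[[0.02, 0, 0], [0, 0, 0]]' --rot '[[0, 0, 0], [0, 0, 0]]' --hand '[5, 5]'

```text
time_s: 14.7
ee_pos: [0.5163, -0.0928, 0.0577]
orientation: [-0.449, 0.546, 0.449, 0.546]
contact_force: [-1.7, -1.7, 3.8]
width: 0.011
```

Call:
play_rows --offset '[[-0.07, 0, 0], [0, 0, 0.15], [0, 0, 0.15], [0, 0, 0.1], [0, 0, 0]]' --rot '[[0, 0, 0], [0, 0, 0], [0, 0, 0], [0, 0, 0], [0, 0, 0]]' --hand '[5, 5, 5, 5, 5]'

```text
time_s: 15.32
ee_pos: [0.5187, -0.0805, 0.0597]
orientation: [-0.449, 0.546, 0.449, 0.546]
contact_force: [-0.5, 0.1, -2.1]
width: 0.0106
```

Call:
play_rows --offset '[[0, 0, 0.15], [0, 0, 0.15], [0, 0, 0]]' --rot '[[0, 0, 0], [0, 0, 0], [0, 0, 0]]' --hand '[5, 5, 5]'

```text
time_s: 15.7
ee_pos: [0.5205, -0.0716, 0.0597]
orientation: [-0.449, 0.546, 0.449, 0.546]
contact_force: [0.2, -1.3, -0.1]
width: 0.0109
```

```bash
cat >> h.py <<'E'
def box(h0=78.9,o=(.5584,.1208)):
    h=np.radians(h0);u=np.array([np.cos(h),np.sin(h)]);v=np.array([-u[1],u[0]])
    F=[];
    for i in range(1): s=robot.observe()
    d=s["ee_pos"][:2]-o; M=R.from_quat(s["orientation"]).as_matrix()
    print("lid in box: x %.1f y %.1f z(under) %.1f"%((d@u)*1e3+38,(d@v)*1e3,s["ee_pos"][2]*1e3-16.2),"heading %.2f pitch %.2f"%(np.degrees(np.arctan2(M[1,2],M[0,2])),np.degrees(np.arcsin(M[2,2]))),"F along %.1f lat %.1f up %.1f"%(s["contact_force"][:2]@u,s["contact_force"][:2]@v,s["contact_force"][2]),"M",s["torque"].round(2))
E
python3 -c "
from h import *
box()"
```

```text
lid in box: x -158.1 y 0.2 z(under) 43.5 heading 78.83 pitch -0.00 F along -1.3 lat -0.4 up -0.1 M [-0.07 -0.01  0.05]
```

Call:
play_rows --offset '[[0, 0, 0.2], [0, 0, 0.3], [0, 0, 0.3], [0, 0, 0.2], [0, 0, 0]]' --rot '[[0, 0, 0], [0, 0, 0], [0, 0, 0], [0, 0, 0], [0, 0, 0]]' --hand '[5, 5, 5, 5, 5]'

```text
time_s: 16.32
ee_pos: [0.5263, -0.042, 0.0597]
orientation: [-0.449, 0.546, 0.449, 0.546]
contact_force: [0.7, 0.6, -1.7]
width: 0.0109
```

```bash
python3 -c "
from h import *
box()"
```

```text
lid in box: x -128.0 y 0.1 z(under) 43.5 heading 78.84 pitch -0.00 F along 0.7 lat -0.5 up -1.7 M [-0.04  0.06  0.02]
```

Call:
play_rows --offset '[[0, 0, 0.3], [0, 0, 0.35], [0, 0, 0.35], [0, 0, 0.35], [0, 0, 0.3], [0, 0, 0]]' --rot '[[0, 0, 0], [0, 0, 0], [0, 0, 0], [0, 0, 0], [0, 0, 0], [0, 0, 0]]' --hand '[5, 5, 5, 5, 5, 5]'

```text
time_s: 17.08
ee_pos: [0.536, 0.0068, 0.0597]
orientation: [-0.449, 0.546, 0.449, 0.546]
contact_force: [-0.6, 0.4, -0.8]
width: 0.0107
```

```bash
python3 -c "
from h import *
box()"
```

```text
lid in box: x -78.2 y 0.1 z(under) 43.5 heading 78.86 pitch 0.00 F along 0.2 lat 0.6 up -0.8 M [-0.05  0.01 -0.04]
```

Call:
play_rows --offset '[[0, 0, 0.3], [0, 0, 0.35], [0, 0, 0.35], [0, 0, 0.35], [0, 0, 0.25], [0, 0, 0]]' --rot '[[0, 0, 0], [0, 0, 0], [0, 0, 0], [0, 0, 0], [0, 0, 0], [0, 0, 0]]' --hand '[5, 5, 5, 5, 5, 5]'

```text
time_s: 17.82
ee_pos: [0.5452, 0.0537, 0.0597]
orientation: [-0.449, 0.546, 0.449, 0.546]
contact_force: [-0.6, -0.2, -0.3]
width: 0.0108
```

```bash
python3 -c "
from h import *
box()"
```

```text
lid in box: x -30.4 y -0.0 z(under) 43.5 heading 78.84 pitch -0.00 F along -0.3 lat 0.5 up -0.3 M [-0.03  0.03 -0.01]
```

Call:
play_rows --offset '[[0, 0, 0.2], [0, 0, 0.2], [0, 0, 0.14], [0, 0, 0]]' --rot '[[0, 0, 0], [0, 0, 0], [0, 0, 0], [0, 0, 0]]' --hand '[5, 5, 5, 5]' --force 80

```text
time_s: 18.32
ee_pos: [0.5484, 0.0693, 0.0597]
orientation: [-0.449, 0.546, 0.449, 0.546]
contact_force: [-0.4, 0.8, -1.0]
width: 0.0101
```

Call:
play_rows --offset '[[0, 0, 0.07], [0, 0, 0.06], [0, 0, 0]]' --rot '[[0, 0, 0], [0, 0, 0], [0, 0, 0]]' --hand '[5, 5, 5]'

```text
time_s: 18.7
ee_pos: [0.5491, 0.0728, 0.0597]
orientation: [-0.449, 0.546, 0.449, 0.546]
contact_force: [1.1, -0.1, -1.6]
width: 0.0103
```

```bash
python3 -c "
from h import *
box()"
```

```text
lid in box: x -10.9 y -0.1 z(under) 43.5 heading 78.80 pitch -0.01 F along 0.2 lat -1.1 up -1.6 M [-0.02  0.03 -0.02]
```

Now into the ridge, in 2 mm steps.

Call:
play_rows --offset '[[0, 0, 0.07], [0, 0, 0]]' --rot '[[0, 0, 0], [0, 0, 0]]' --hand '[5, 5]'

```text
time_s: 18.95
ee_pos: [0.5496, 0.0749, 0.0597]
orientation: [-0.449, 0.546, 0.449, 0.546]
contact_force: [-0.6, -0.4, -0.2]
width: 0.0094
```

Call:
play_rows --offset '[[0, 0, 0.07], [0, 0, 0]]' --rot '[[0, 0, 0], [0, 0, 0]]' --hand '[5, 5]'

```text
time_s: 19.2
ee_pos: [0.55, 0.0768, 0.0598]
orientation: [-0.449, 0.546, 0.449, 0.547]
contact_force: [-1.1, -3.1, 2.9]
width: 0.0099
```

```bash
python3 -c "
from h import *
box()"
```

```text
lid in box: x -6.8 y -0.3 z(under) 43.6 heading 78.78 pitch -0.01 F along -3.2 lat 0.5 up 2.9 M [-0.34  0.06  0.01]
```

Call:
play_rows --offset '[[0, 0, 0.06], [0, 0, 0]]' --rot '[[0, 0, 0], [0, 0, 0]]' --hand '[5, 5]'

```text
time_s: 19.45
ee_pos: [0.5504, 0.078, 0.06]
orientation: [-0.449, 0.547, 0.448, 0.547]
contact_force: [-1.6, -5.5, 6.4]
width: 0.01
```

Call:
play_rows --offset '[[0, 0, 0.05], [0, 0, 0]]' --rot '[[0, 0, 0], [0, 0, 0]]' --hand '[5, 5]'

```text
time_s: 19.7
ee_pos: [0.5506, 0.0786, 0.06]
orientation: [-0.449, 0.547, 0.448, 0.546]
contact_force: [-2.4, -10.3, 8.7]
width: 0.0097
```

```bash
python3 -c "
from h import *
box()"
```

```text
lid in box: x -4.9 y -0.5 z(under) 43.8 heading 78.72 pitch -0.08 F along -10.6 lat 0.4 up 8.7 M [-1.92  0.6   0.07]
```

Call:
play_rows --offset '[[0, 0, 0.04], [0, 0, 0]]' --rot '[[0, 0, 0], [0, 0, 0]]' --hand '[5, 5]'

```text
time_s: 19.95
ee_pos: [0.5508, 0.0792, 0.06]
orientation: [-0.449, 0.547, 0.448, 0.546]
contact_force: [-3.0, -13.6, 10.1]
width: 0.0101
```

Call:
play_rows --offset '[[0, 0, 0.03], [0, 0, 0]]' --rot '[[0, 0, 0], [0, 0, 0]]' --hand '[5, 5]'

```text
time_s: 20.2
ee_pos: [0.5509, 0.0797, 0.06]
orientation: [-0.449, 0.547, 0.448, 0.546]
contact_force: [-4.3, -14.9, 9.9]
width: 0.0093
```

```bash
python3 -c "
from h import *
box()"
```

```text
lid in box: x -3.7 y -0.6 z(under) 43.8 heading 78.67 pitch -0.13 F along -15.5 lat 1.4 up 9.9 M [-2.93  0.83  0.09]
```

Call:
play_rows --offset '[[0, 0, 0.03], [0, 0, 0]]' --rot '[[0, 0, 0], [0, 0, 0]]' --hand '[5, 5]'

```text
time_s: 20.45
ee_pos: [0.5513, 0.0822, 0.0601]
orientation: [-0.449, 0.547, 0.448, 0.547]
contact_force: [-0.8, -1.8, 6.4]
width: 0.0102
```

Call:
play_rows --offset '[[0, 0, 0.03], [0, 0, 0]]' --rot '[[0, 0, 0], [0, 0, 0]]' --hand '[5, 5]'

```text
time_s: 20.7
ee_pos: [0.5514, 0.0835, 0.0597]
orientation: [-0.449, 0.547, 0.448, 0.546]
contact_force: [-0.5, -4.8, 2.1]
width: 0.01
```

```bash
python3 -c "
from h import *
box()"
```

```text
lid in box: x 0.1 y -0.3 z(under) 43.5 heading 78.77 pitch -0.04 F along -4.8 lat -0.4 up 2.1 M [-0.9  -0.04 -0.08]
```

Snapped over (force fell from 15 to about 2 N). I'll give it small nudges to confirm it rests at the wall.

Call:
play_rows --offset '[[0, 0, 0.02], [0, 0, 0]]' --rot '[[0, 0, 0], [0, 0, 0]]' --hand '[5, 5]'

```text
time_s: 20.95
ee_pos: [0.5514, 0.0835, 0.0597]
orientation: [-0.449, 0.547, 0.448, 0.546]
contact_force: [-0.8, -7.0, 2.2]
width: 0.0099
```

Call:
play_rows --offset '[[0, 0, 0.02], [0, 0, 0]]' --rot '[[0, 0, 0], [0, 0, 0]]' --hand '[5, 5]'

```text
time_s: 21.2
ee_pos: [0.5514, 0.0836, 0.0597]
orientation: [-0.449, 0.547, 0.448, 0.546]
contact_force: [-0.8, -10.5, 4.0]
width: 0.0099
```

```bash
python3 -c "
from h import *
box()"
```

```text
lid in box: x 0.1 y -0.3 z(under) 43.5 heading 78.72 pitch -0.10 F along -10.4 lat -1.2 up 4.0 M [-2.17  0.29  0.01]
```

Hard against the wall at x≈0.1 mm with about 10 N. Relaxing the push, then releasing.

Call:
play_rows --offset '[[0, 0, -0.05], [0, 0, 0], [0, 0, 0]]' --rot '[[0, 0, 0], [0, 0, 0], [0, 0, 0]]' --hand '[5, 5, 5]' --force 30

```text
time_s: 21.58
ee_pos: [0.5513, 0.0835, 0.0597]
orientation: [-0.449, 0.547, 0.449, 0.546]
contact_force: [0.2, -5.1, 1.2]
width: 0.01
```

```bash
python3 -c "
from h import *
box()"
```

```text
lid in box: x 0.0 y -0.2 z(under) 43.5 heading 78.78 pitch -0.02 F along -4.9 lat -1.2 up 1.2 M [-0.9  -0.11 -0.12]
```

Call:
play_rows --offset '[[0, 0, 0], [0, 0, 0], [0, 0, 0], [0, 0, 0]]' --rot '[[0, 0, 0], [0, 0, 0], [0, 0, 0], [0, 0, 0]]' --hand '[16, 25, 35, 40]'

```text
time_s: 22.08
ee_pos: [0.5512, 0.0838, 0.0597]
orientation: [-0.449, 0.546, 0.449, 0.546]
contact_force: [0.7, -0.2, 0.8]
width: 0.0396
```

Call:
play_rows --offset '[[-0.3, 0, 0], [-0.7, 0, 0], [-1, 0, 0], [-1, 0, 0], [-1, 0, 0], [-1, 0, 0], [0, 0, 0], [0, 0, 0]]' --rot '[[0, 0, 0], [0, 0, 0], [0, 0, 0], [0, 0, 0], [0, 0, 0], [0, 0, 0], [0, 0, 0], [0, 0, 0]]' --hand '[40, 40, 40, 40, 40, 40, 40, 40]'

```text
time_s: 23.08
ee_pos: [0.551, 0.0837, 0.2101]
orientation: [-0.449, 0.546, 0.449, 0.547]
contact_force: [0.1, -0.2, -1.3]
width: 0.0401
```

```bash
python3 - <<'E'
from h import *
box()
c=viewer.calibration("wrist"); a=viewer.snapshot("wrist"); np.save("w8.npy",c,allow_pickle=True)
t=viewer.snapshot("top"); cv2.imwrite("pics/w8.png",a); cv2.imwrite("pics/top8.png",t)
A=cv2.resize(a[60:240,140:400],(780,540),interpolation=cv2.INTER_CUBIC)
cv2.imwrite("pics/end.png",A)
E
```

```text
lid in box: x 0.2 y 0.1 z(under) 193.9 heading 78.79 pitch 0.02 F along -0.2 lat -0.1 up -1.3 M [ 0.01 -0.02  0.04]
```

View pics/end.png

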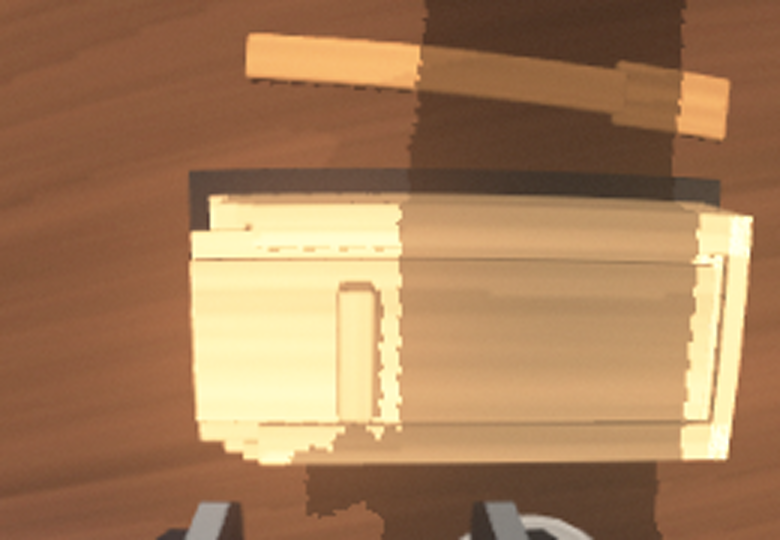

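The lid sits under both lips with its nose at the stop wall (crop x≈720) and its tail flush at the mouth (x≈195). One numeric check, then hand in.

```bash
python3 - <<'E'
from h import *
from bench import order
c=np.load("w8.npy",allow_pickle=True).item()
p=px2w(c,[[258.9,178.0]],.077,True)[0,:2]; h=np.radians(78.9);u=np.array([np.cos(h),np.sin(h)])
d=p-[.5584,.1208]; print("pull in box x,y mm (expect -38,0)",(d@u)*1e3,(d@[-u[1],u[0]])*1e3)
a,b=cv2.imread("pics/top0.png"),cv2.imread("pics/top8.png")
def cen(i,lo,hi,roi):
    m=cv2.inRange(cv2.cvtColor(i,cv2.COLOR_BGR2HSV),lo,hi)[roi[1]:roi[3],roi[0]:roi[2]]; M=cv2.moments(m,True); return round(M["m10"]/M["m00"],1),round(M["m01"]/M["m00"],1),M["m00"]
for n,lo,hi,r in(("dish",(0,0,150),(180,60,255),(183,130,215,158)),("blue",(100,120,60),(130,255,255),(240,100,295,165)),("pin",(5,90,150),(20,255,255),(284,165,335,196)),("mug",(60,80,40),(95,255,255),(310,115,350,155))):
    print(n,cen(a,lo,hi,r),cen(b,lo,hi,r))
print(order.finish_job())
E
```

```text
pull in box x,y mm (expect -38,0) -37.289397063032496 0.08600776683346727
dish (14.8, 13.3, 376.0) (29.3, 15.3, 23.0)
blue (25.9, 32.8, 938.0) (25.8, 32.8, 942.0)
pin (20.8, 17.1, 355.0) (22.9, 15.4, 274.0)
mug (20.8, 19.5, 407.0) (20.5, 19.7, 433.0)
the job is handed in; nothing more can be done
None
```

The box is closed and the job is handed in, at about 23 s of the 64 s allowed. I gripped the lid by its pull, laid its plain end on the ledges at the mouth and slid it in with almost no resistance. I then pressed it over the ridge; the push built to about 15 N and fell to about 2 N as it snapped over.

**Lid home:** Small nudges afterwards met a hard stop at x ≈ 0.1 mm, with at most 10.5 N on the end wall. I then eased off, let go and lifted clear. In the last wrist picture the lid lies under both lips, with its nose at the stop wall. The pull measured at (-37.3, 0.1) mm in the box frame, against an expected (-38, 0).

**Other things on the table:**
- **Blue look-alike and mug:** they had not moved.
- **Dish and pin:** the before-and-after check disagreed. The dish's mask nearly vanished (376 to 23 px), and the pin's shrank (355 to 274 px) and shifted about 2 px. The arm over the box and the changed shadows could explain this, but I did not confirm it. I felt no sign of contact with either, and the lid was carried above 0.14 m near both after lift-off.
- **Spatula:** it shows beside the box in the last picture, but I did not measure it.
- **Vinegar bottle:** I did not recheck it; the arm's path kept well away from it.

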